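Charge a grinding bowl from the slide-lid ball tin

TASK

The four steel grinding balls in the slide-lid tin belong in the open steel grinding bowl. Pinch the tin's rear orange lid tab and black grip plate together so that the loose lid is held shut, carry it over and set it down right beside the bowl; there slide the lid all the way open, pick the tin up again with the lid held open and tip all four balls into the bowl. Then stand the tin upright on the worktop, spilling no ball and leaving the bowl and the other things where they are.

Things in the scene. Friction and masses are not known exactly. Their poses are not given: they have to be found in the camera images.
- tin: Grey steel ball tin with black liner, 130 long, 66 wide (77 over the strap), walls 34 mm high; 0.25 to 0.4 kg plus lid 0.07 kg. Origin: underside, below the black grip plate; +x = pouring end (rear wall at x = -60 mm), z up. Stands left or right, front within 0.8 rad of facing the robot, bowl on the other side. Inside: floor 6 mm up, then from x = 5 mm a 19 degree ramp up to the lip.
- tin_lip (a point): Middle of the tin's pouring lip, at x = 70, z = 28 mm on the tin; inner width there 58 mm. With the lid open the balls roll out over it when the tin is tipped nose down by 45 degrees or more.
- tin_grip (a point): Middle of the tin's fixed upright black grip plate, at x = 0, z = 64 mm on the tin: 8 mm thick along x, 36 mm wide along y, from z = 46 to 82 mm, on a steel strap that bridges the lid.
- tin_lid (a joint): Clear lid that slides along the tin on runners, very loose: it slides by itself when the tin is tilted unless held. 0 = shut, 0.060 m = fully open (slid towards the tin's -x). Starts 0 to 8 mm ajar. Its top is 37 mm above the tin's underside and carries two orange tabs, both 8 mm thick along x, 36 mm wide, up to z = 82 mm on the tin.
- front_tab (a point): Middle of the lid's front orange tab; on the tin at z = 64 mm, x = 68 mm minus the lid's opening. Push it to the rear from its front side to open the lid. Fully open it lies against the front face of the black plate: pinching these two (16 mm in all) holds the lid open.
- rear_tab (a point): Middle of the lid's rear orange tab; on the tin at z = 64 mm, x = -8 mm minus the lid's opening. Shut, it lies against the rear face of the black plate: pinching these two (16 mm in all) holds the lid shut. Fully open, it stands 60 mm behind.
- bowl: Open steel grinding bowl, heavy (2.4 kg), outer diameter 128 at the rim, inner diameter 108, height 60 mm, inner floor 10 mm up. Origin: centre of the underside.
- ball0_center (a point): Centre of a steel ball, 20 mm in diameter, in the tin at the start.
- ball1_center (a point): Centre of the second ball, the same.
- ball2_center (a point): Centre of the third ball, the same.
- ball3_center (a point): Centre of the fourth ball, the same.
- bowl_lid: The bowl's round steel lid, 128 mm in diameter, 28 mm high, lying on the worktop behind the work. Leave it.
- timer: White lab timer, 62 x 62 x 19 mm, lying behind the work. Leave it.
- beaker: Clear empty beaker, 55 mm in diameter, 70 mm high, at the left behind the work. Leave it.
- reagent_white: Small amber bottle with a white cap, 46 mm in diameter, 112 mm high, at the left. Leave it.
- reagent_black: Small amber bottle with a black cap, 46 mm in diameter, 98 mm high, at the far right. Leave it.

How it is judged:
By the outcome, as a careful person would: the job done as asked, in the order asked, and still so for the second after the job is handed in, with the robot touching nothing.
It also fails if it takes over 64 s, if anything falls off the work surface, if the arm or the gripper's body presses on something with over 40 N, if the wrist force passes 120 N, or if a joint passes its speed limit or range.

ROBOT

A 7-joint arm with a two-finger parallel gripper is mounted at the origin on the work surface; the furniture and walls round the work are solid. World frame = base frame: x ahead of the robot, y to its left, z up, the work surface at z = 0. Lengths are in m, angles in degrees, forces in N, time in s.
With the tool pointing down it reaches from about 0.425 to 0.875 m from the base axis. Payload 4.7 kg.
Tool frame: the origin (TCP) lies between the finger pads; the fingertips stand env.finger_overhang ahead of it and the grasp point (between the pads) lies 5 mm behind it (env.finger_overhang is the distance from the TCP to the fingertips, in m); z points along the fingers, y is the line along which they close (so a half turn about z gives the same grasp; the last joint's range is limited). The gripper opens to 87 mm and grips with 3 to 60 N. Pads are 19 mm wide; open, the fingers measure 117 mm over their backs; the gripper's body (75 mm by 190 mm) begins 51 mm behind the grasp point.
Start: joints at [64.979, 18.392, -4.016, 83.108, 1.295, 78.541, -3.26], TCP at [0.283, -0.585, 0.216] pointing down, gripper open.
Joint ranges: [-163.93, 163.93], [-17.29, 119.83], [-79.2, 71.16], [3.27, 140.29], [-89.18, 269.18], [5.43, 117.66], [-154.24, 154.24]. Speed limits (degrees/s): [147.25, 147.25, 180, 180, 180, 180, 180].

INTERFACE

Orientations are given as [roll, pitch, yaw] about the fixed x, y, z axes, in that order (R = Rz(yaw) Ry(pitch) Rx(roll)).
In Python, from cell import telemetry, eyes, env, models gives the robot as it stands. The module is installed in compiled form; this text tells all that it offers.
- The arm moves only by the tool drive_tool, never from a script. Its arguments are lists of equal length, an entry for each row: "angular": the turn, a rotation vector about the tool's x, y, z in rad, a list of three; "delta_pos": the shift along the tool's x, y, z in cm, a list of three; "gripper": the finger opening in cm, from 0 to 8.7. A call has 1 to 20 rows; each row shifts and turns the commanded pose from where the row before left it, along the tool's axes as they then stand; what a row does not reach is not made up. A row lasts 1/10 s, in which the tool goes at most 50 mm and 8.59 degrees, less where a joint would pass 70% of its speed; a pose out of reach is approached as far as the arm can. A call with a gripper value outside its range is refused whole. The fingers move at their own pace and stop on an object; "squeeze" is the grip in N (left out, the last holds). Time passes only in rows, so rows that do not move let the fingers close. It gives the time, the measured TCP pose, the force, the opening and the grip force at its end, in the units of the state.
- telemetry.get_obs(): the state, without advancing time (a new reading comes with each control period).
- eyes.read_camera(name): name is "scene" or "top"; returns a dict with "pixels" (384x512x3 uint8, red, green, blue), "mtx" (3x3 intrinsics, pixels), "origin" and "orientation" of the camera in the world. Camera axes: x right, y down, z forward; pixel columns grow to the right and rows downward; lengths in m; the calibration is good to about 2 mm. A picture is of the moment at which its call begins. There is no depth.
- env.sign_off(): hands the job in; it is judged then, once.
Trained networks look in a picture, given as the dict that the camera call returned (one of the last four; its "shot" number tells which), for a name from the list of things; names that differ only in an ending like _2 or _b are one class to them, and where a whole thing is asked for, a point or a joint stands for the part that bears it (a point fixed in the world has none). Each returns a list of dicts, best first, with "p" (0 to 1); they miss things now and then, are a little off and sometimes report something else, mostly with a low value. They report only what shows in the picture. A call takes as long as a camera call.
- models.search_frame(picture, target): "centre" ([column, row] in pixels, amid what is visible of it).
- models.cut_out(picture, target): "pixels" (384x512 bool, what is visible of it) and "centre" ([column, row] in pixels, amid what is visible of it).
The state is a dict: "time_s": time; "qpos": joint angles; "joint_velocities": joint speeds; "effort": joint torques, N m; "tool_pos": TCP position; "tool_rot": TCP orientation; "force": force on the tool from outside, world axes, zero at the start; "wrist_torque": the same for the moment, N m; "grip_width": finger opening in m; "grasp_force": force on a finger pad.
Only numpy, scipy, OpenCV 4.12 (cv2) and the standard library are available. Lean on these libraries where they do the work, as an engineer would, in place of code of your own. Each camera call takes 0.05 s, during which the arm holds its last target. There are 200 camera calls.

## Working session

There is one attempt and no reset: what is moved stays moved. The work goes in short steps, Python scripts to look and compute and a tool call to move; the robot and the scene stay as the last step left them, time stands still between calls to the robot, and variables do not carry over. Pictures are saved under pics/ and viewed, at most 10 in all, crops included, and the job is handed in when it is done.

Besides the shell and the picture viewer there is one more tool, called after "Emit:" in YAML: its name, and indented under it one key for each argument. drive_tool: Moves the arm, as the interface text tells. Its arguments: {"type":"object","properties":{"angular":{"type":"array","items":{"type":"array","items":{"type":"number"}}},"delta_pos":{"type":"array","items":{"type":"array","items":{"type":"number"}}},"gripper":{"type":"array","items":{"type":"number"}},"squeeze":{"type":"number"}},"required":["angular","delta_pos","gripper"]}

```bash
mkdir -p pics; cat > h.py <<'E'
import numpy as np, cv2
from scipy.spatial.transform import Rotation as R
from cell import telemetry, eyes, env, models
def camR(p):
    o=np.array(p["orientation"],float)
    return o if o.shape==(3,3) else (R.from_quat(o).as_matrix() if o.size==4 else R.from_euler('xyz',o,degrees=True).as_matrix())
def ray(p,uv):
    d=camR(p)@np.linalg.inv(p["mtx"])@np.array([uv[0],uv[1],1.]); return np.array(p["origin"],float),d
def at_z(p,uv,z):
    o,d=ray(p,uv); return o+d*(z-o[2])/d[2]
def tri(obs):
    A=np.zeros((3,3));b=np.zeros(3)
    for p,uv in obs:
        o,d=ray(p,uv); d=d/np.linalg.norm(d); M=np.eye(3)-np.outer(d,d); A+=M;b+=M@o
    x=np.linalg.solve(A,b)
    return x,[np.linalg.norm(np.cross(x-ray(p,uv)[0],ray(p,uv)[1]/np.linalg.norm(ray(p,uv)[1]))) for p,uv in obs]
def save(p,n): cv2.imwrite("pics/"+n,p["pixels"][:,:,::-1])
def st():
    s=telemetry.get_obs(); print({k:np.round(s[k],3).tolist() for k in("time_s","qpos","tool_pos","tool_rot","force","grip_width","grasp_force")})
E
python3 - <<'E'
from h import *
st(); print(env.finger_overhang)
S=eyes.read_camera("scene");T=eyes.read_camera("top")
for p in(S,T): print(np.round(p["origin"],3),p["orientation"],p["mtx"].tolist())
im=np.vstack([S["pixels"],T["pixels"]]); 
cv2.imwrite("pics/s.png",S["pixels"][:,:,::-1]);cv2.imwrite("pics/t.png",T["pixels"][:,:,::-1])
for n in["tin","tin_lip","tin_grip","front_tab","rear_tab","bowl","ball0_center","bowl_lid","timer","beaker","reagent_white","reagent_black"]:
    a=models.search_frame(S,n)[:2];b=models.search_frame(T,n)[:2]
    print(n,[(np.round(x["centre"],1).tolist(),round(x["p"],2)) for x in a],[(np.round(x["centre"],1).tolist(),round(x["p"],2)) for x in b],end=' ')
    if a and b:
        x,e=tri([(S,a[0]["centre"]),(T,b[0]["centre"])]);print(np.round(x,3),np.round(e,4))
    else: print()
E
```

```text
{'time_s': 0.0, 'qpos': [64.979, 18.437, -4.016, 83.176, 1.294, 78.541, -3.261], 'tool_pos': [0.283, -0.585, 0.215], 'tool_rot': [-179.891, 0.004, 25.83], 'force': [-0.029, -0.285, 0.393], 'grip_width': 0.087, 'grasp_force': 0.0}
0.014
[0.017 0.595 0.461] [-115.92064158    0.32941021 -141.0753399 ] [[371.23252977192897, 0.0, 252.58134175792756], [0.0, 371.23252977192897, 189.56691633887863], [0.0, 0.0, 1.0]]
[ 0.297 -0.045  1.399] [-169.52521347    0.52291802  -91.74442174] [[418.7855676600701, 0.0, 247.07810364193426], [0.0, 418.7855676600701, 190.8484472996505], [0.0, 0.0, 1.0]]
tin [([224.6, 252.3], 0.63)] [] 
tin_lip [([221.1, 251.1], 0.87), ([229.9, 246.3], 0.52)] [([185.7, 221.9], 0.87)] [0.452 0.164 0.03 ] [0.0021 0.0021]
tin_grip [([222.7, 251.1], 0.72)] [([189.6, 224.6], 0.93)] [0.448 0.155 0.026] [0.0038 0.0038]
front_tab [([226.6, 246.3], 0.88)] [([187.1, 223.4], 0.88)] [0.445 0.157 0.041] [0.0033 0.0033]
rear_tab [([225.8, 245.5], 0.8)] [([186.6, 224.5], 0.84)] [0.442 0.159 0.045] [0.0015 0.0015]
bowl [([308.7, 188.9], 0.78), ([347.4, 162.0], 0.52)] [] 
ball0_center [] [] 
bowl_lid [([221.2, 190.1], 0.88)] [([186.2, 219.5], 0.61)] [0.45  0.147 0.158] [0.005 0.005]
timer [([195.7, 214.0], 0.8)] [([355.2, 216.3], 0.64)] [ 0.598 -0.215 -0.04 ] [0.2347 0.2347]
beaker [([130.5, 228.6], 0.88)] [([165.9, 163.3], 0.55)] [0.653 0.23  0.037] [0.0007 0.0007]
reagent_white [([121.9, 250.6], 0.68)] [([143.8, 178.9], 0.68)] [0.595 0.297 0.043] [0.0063 0.0063]
reagent_black [([346.9, 161.8], 0.67)] [([354.8, 215.8], 0.78)] [ 0.452 -0.387  0.048] [0.002 0.002]
```

View pics/s.png

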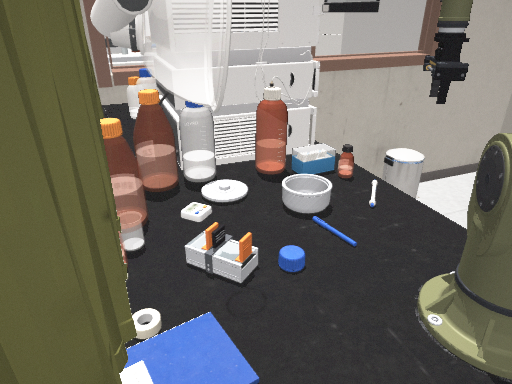

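View pics/t.png

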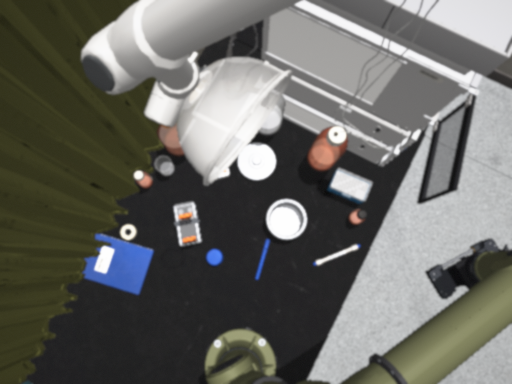

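```bash
python3 - <<'E'
from h import *
S=eyes.read_camera("scene");T=eyes.read_camera("top")
def blobs(p,box):
    x0,y0,x1,y1=box;h=cv2.cvtColor(p["pixels"],cv2.COLOR_RGB2HSV)
    m=((h[...,0]<22)&(h[...,1]>150)&(h[...,2]>130)).astype(np.uint8);k=np.zeros_like(m);k[y0:y1,x0:x1]=1
    n,l,s,c=cv2.connectedComponentsWithStats(m*k)
    return [(s[i].tolist(),c[i]) for i in range(1,n) if s[i][4]>8]
bs=blobs(S,(180,215,265,285));bt=blobs(T,(165,195,210,250))
for b in bs+bt:print(b[0],np.round(b[1],1))
for b in bt: print("top @z.08",np.round(at_z(T,b[1],.078),3))
bs.sort(key=lambda b:b[1][0]);bt.sort(key=lambda b:b[1][1])
for a,b in zip(bs,bt):
    x,e=tri([(S,a[1]),(T,b[1])]);print(np.round(x,4),np.round(e,4))
for n in["bowl","tin"]:
  for p,k in((S,'S'),(T,'T')):
    c=models.cut_out(p,n)
    for r in c[:1]:
        ys,xs=np.nonzero(r["pixels"]);print(n,k,r["p"],xs.min(),xs.max(),ys.min(),ys.max(),np.round(r["centre"],1))
# bowl rim from top: ellipse of bright blob
g=T["pixels"][190:250,255:320].min(2);m=(g>120).astype(np.uint8)
cs,_=cv2.findContours(m,cv2.RETR_EXTERNAL,cv2.CHAIN_APPROX_NONE);c=max(cs,key=cv2.contourArea)
el=cv2.minEnclosingCircle(c);print("bowl",el);uv=(el[0][0]+255,el[0][1]+190);print(np.round(at_z(T,uv,.06),3), np.round(at_z(T,(uv[0]+el[1],uv[1]),.06),3))
a=cv2.resize(S["pixels"][215:285,175:270],None,fx=6,fy=6,interpolation=2);b=cv2.resize(T["pixels"][195:250,170:205],None,fx=6,fy=6,interpolation=2)
W=np.zeros((420,800,3),np.uint8);W[:420,:570]=a;W[:330,580:790]=b;cv2.imwrite("pics/c.png",W[:,:,::-1])
E
```

```text
[205, 222, 13, 28, 136] [209.7 236. ]
[239, 232, 13, 30, 259] [245.1 247.2]
[180, 214, 11, 5, 36] [185.1 216. ]
[184, 237, 11, 6, 43] [189.1 239.3]
top @z.08 [0.467 0.16  0.078]
top @z.08 [0.393 0.147 0.078]
[0.4724 0.165  0.0573] [0.0034 0.0034]
[0.3956 0.1509 0.0564] [0.0012 0.0012]
bowl S 0.83 281 331 174 212 [306.2 189.4]
bowl T 0.77 267 305 199 237 [286.2 218.5]
tin S 0.82 185 257 223 281 [223.9 251.2]
tin T 0.78 174 201 202 244 [184.6 222.2]
bowl ((31.251163482666016, 28.64418601989746), 20.813308715820312)
[ 0.451 -0.163  0.06 ] [ 0.448 -0.229  0.06 ]
```

View pics/c.png

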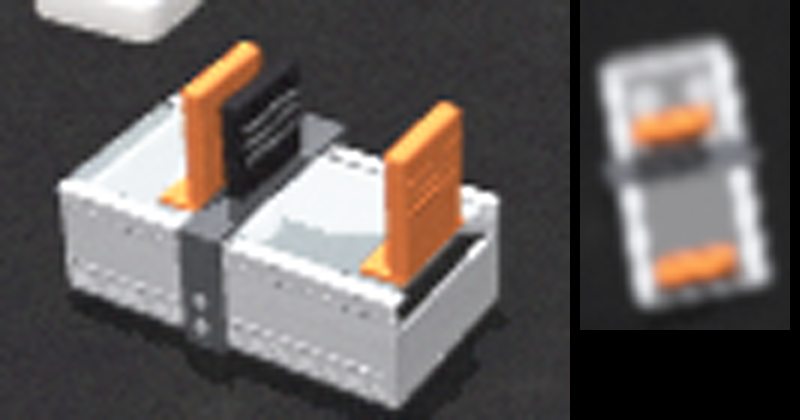

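The scene picture shows the tin at (222,255), with its orange tabs at (210,236) for the rear and (245,247) for the front. The front faces the robot, and the lid is slightly ajar. The bowl is at (306,190). In the top picture the tin is at (187,224) and the bowl at (286,218). The crop shows a small gap between the rear tab and the black plate.

Emit:
drive_tool:
  angular:
    - [0,0,0]
    - [0,0,0]
    - [0,0,0]
    - [0,0,0]
    - [0,0,0]
    - [0,0,0]
    - [0,0,0]
    - [0,0,0]
    - [0,0,0]
    - [0,0,0]
    - [0,0,0]
    - [0,0,0]
    - [0,0,0]
    - [0,0,0]
    - [0,0,0]
    - [0,0,0]
    - [0,0,0]
    - [0,0,0]
    - [0,0,0]
    - [0,0,0]
  delta_pos:
    - [3.63,-2.52,0]
    - [3.63,-2.52,0]
    - [3.63,-2.52,0]
    - [3.63,-2.52,0]
    - [3.63,-2.52,0]
    - [3.63,-2.52,0]
    - [3.63,-2.52,0]
    - [3.63,-2.52,0]
    - [3.63,-2.52,0]
    - [3.63,-2.52,0]
    - [1.26,-3.43,0]
    - [1.26,-3.43,0]
    - [1.26,-3.43,0]
    - [1.26,-3.43,0]
    - [1.26,-3.43,0]
    - [1.26,-3.43,0]
    - [1.26,-3.43,0]
    - [1.26,-3.43,0]
    - [1.26,-3.43,0]
    - [1.26,-3.43,0]
  gripper: [5,5,5,5,5,5,5,5,5,5,5,5,5,5,5,5,5,5,5,5]
  squeeze: 40

```text
time_s: 3.6
tool_pos: [0.4638, 0.1649, 0.216]
tool_rot: [179.9, -0.0, 25.8]
force: [0.5, -0.3, -0.1]
grip_width: 0.0502
grasp_force: 0.0
```

Emit:
drive_tool:
  angular:
    - [0,0,-0.13]
    - [0,0,-0.13]
    - [0,0,-0.13]
    - [0,0,-0.13]
    - [0,0,-0.13]
    - [0,0,-0.13]
    - [0,0,-0.13]
    - [0,0,-0.13]
    - [0,0,-0.13]
    - [0,0,-0.125]
    - [0,0,0]
    - [0,0,0]
  delta_pos:
    - [0,0,0]
    - [0,0,0]
    - [0,0,0]
    - [0,0,0]
    - [0,0,0]
    - [0,0,0]
    - [0,0,0]
    - [0,0,0]
    - [0,0,0]
    - [0,0,0]
    - [0,0,0]
    - [0,0,0]
  gripper: [5,5,5,5,5,5,5,5,5,5,5,5]

```text
time_s: 4.8
tool_pos: [0.4641, 0.1635, 0.2157]
tool_rot: [180.0, 0.0, 99.9]
force: [-0.9, -0.4, 0.6]
grip_width: 0.0503
grasp_force: 0.0
```

Emit:
drive_tool:
  angular:
    - [0,0,0]
    - [0,0,0]
    - [0,0,0]
    - [0,0,0]
  delta_pos:
    - [0,0,3.3]
    - [0,0,3.3]
    - [0,0,3.3]
    - [0,0,0]
  gripper: [5,5,5,5]

```text
time_s: 5.2
tool_pos: [0.4607, 0.1623, 0.1128]
tool_rot: [-179.5, 0.0, 99.9]
force: [-1.2, -0.0, 0.1]
grip_width: 0.0502
grasp_force: 0.0
```

```bash
python3 - <<'E'
from h import *
st()
S=eyes.read_camera("scene")
cv2.imwrite("pics/d.png",cv2.resize(S["pixels"][195:290,165:285],None,fx=5,fy=5,interpolation=2)[:,:,::-1])
# projected expected points (tin frame) to check pose guess
import numpy as np
E
```

```text
{'time_s': 5.2, 'qpos': [18.932, 6.66, -43.314, 111.228, 4.935, 64.456, -16.43], 'tool_pos': [0.461, 0.162, 0.113], 'tool_rot': [-179.53, 0.004, 99.927], 'force': [-1.184, -0.018, 0.117], 'grip_width': 0.05, 'grasp_force': 0.0}
```

View pics/d.png

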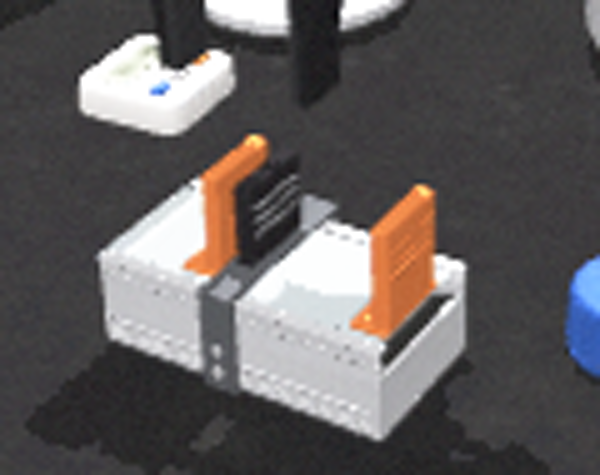

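```bash
cat >> h.py <<'E'
def proj(p,X):
    c=camR(p).T@(np.array(X)-np.array(p["origin"],float)); u=p["mtx"]@c; return u[:2]/u[2]
def tinpt(o,yaw,x,y,z):
    c,s=np.cos(np.radians(yaw)),np.sin(np.radians(yaw)); return np.array([o[0]+c*x-s*y,o[1]+s*x+c*y,z])
E
python3 - <<'E'
from h import *
S=eyes.read_camera("scene");T=eyes.read_camera("top")
c=lambda X:np.round((proj(S,X)-[165,195])*5).tolist()
for s in(-25,-37,25,37):  # fingers along tin x, tip
    print("finger",s,c(tinpt((.461,.1625),190,s,0,.099)))
# refine tin pose: fit corners (crop px) 
pts={(-60,-33,34):(100,253),(70,-33,34):(381,362),(70,33,30):(463,265),(70,-33,0):(380,437),(-60,-33,0):(108,338),(70,33,0):(462,345),(0,18,82):(298,155),(0,-18,82):(243,182)}
from scipy.optimize import least_squares
def f(v):
    return np.concatenate([(proj(S,tinpt(v[:2],v[2],x,y,z/1000) if 0 else tinpt(v[:2],v[2],x/1000,y/1000,z/1000))-[165,195])*5-np.array(uv) for (x,y,z),uv in pts.items()])
for sgn in(1,):
    r=least_squares(f,[.4566,.162,190]);print(np.round(r.x,4));print(np.round(r.fun.reshape(-1,2),0).tolist())
for s in(-25,-37,25,37): print("finger",s,c(tinpt((.461,.1625),190,s/1000,0,.099)))
E
```

```text
finger -25 [-3062.0, -843.0]
finger -37 [-3129.0, -862.0]
finger 25 [-3524.0, -977.0]
finger 37 [-3441.0, -953.0]
[4.56800e-01 1.59900e-01 1.89508e+02]
[[1.0, 10.0], [-1.0, 0.0], [3.0, 14.0], [2.0, -2.0], [0.0, -5.0], [4.0, -4.0], [-6.0, -15.0], [-3.0, 1.0]]
finger -25 [199.0, 106.0]
finger -37 [174.0, 99.0]
finger 25 [307.0, 138.0]
finger 37 [334.0, 146.0]
```

```bash
python3 - <<'E'
from h import *
print(env.finger_overhang)
S=eyes.read_camera("scene");T=eyes.read_camera("top")
print(np.round(proj(S,telemetry.get_obs()["tool_pos"])),np.round(proj(T,telemetry.get_obs()["tool_pos"])))
a=cv2.resize(S["pixels"][120:290,165:285],None,fx=3.5,fy=3.5,interpolation=2)
a=np.clip(255*(a/255.)**.5,0,255).astype(np.uint8)
b=cv2.resize(T["pixels"][150:270,135:225],None,fx=4,fy=4,interpolation=2);b=np.clip(255*(b/255.)**.5,0,255).astype(np.uint8)
W=np.zeros((595,790,3),np.uint8);W[:a.shape[0],:a.shape[1]]=a;W[:b.shape[0],425:425+b.shape[1]]=b
cv2.imwrite("pics/e.png",W[:,:,::-1])
E
```

```text
0.014
[213. 210.] [182. 215.]
```

View pics/e.png

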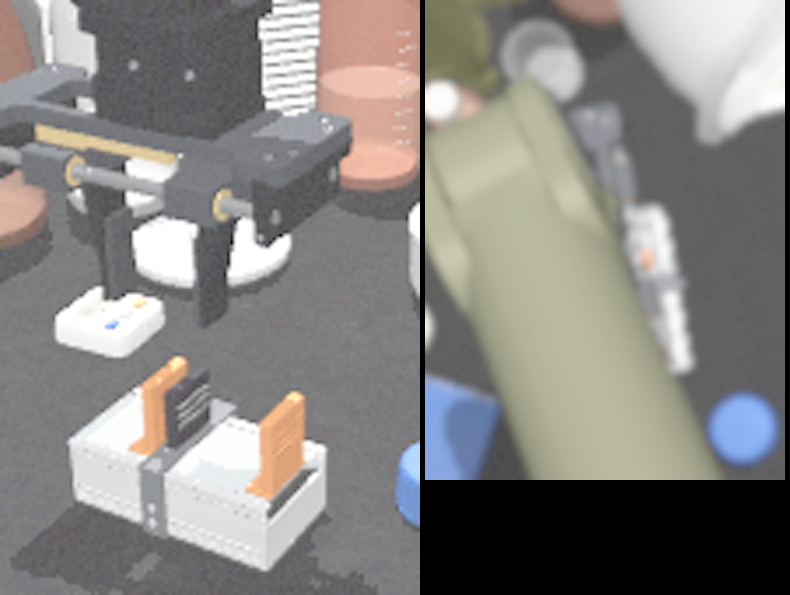

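The enhanced crop shows the fingers straddling above the rear tab and plate, with tips near scene pixels (195,205) and (225,213). They look aligned, though a little higher than I computed. I'll descend and check again.

Emit:
drive_tool:
  angular:
    - [0,0,0]
    - [0,0,0]
    - [0,0,0]
    - [0,0,0]
    - [0,0,0]
  delta_pos:
    - [0,0,1.6]
    - [0,0,1.5]
    - [0,0,1.5]
    - [0,0,0]
    - [0,0,0]
  gripper: [5,5,5,5,5]

```text
time_s: 5.95
tool_pos: [0.4639, 0.1636, 0.0704]
tool_rot: [-180.0, -0.0, 100.0]
force: [0.2, -0.3, 0.2]
grip_width: 0.05
grasp_force: 0.0
```

```bash
python3 - <<'E'
from h import *
st()
S=eyes.read_camera("scene")
print(np.round((proj(S,telemetry.get_obs()["tool_pos"])-[165,195])*5))
o=telemetry.get_obs()["tool_pos"]
for z in(0,.014):print([np.round((proj(S,tinpt(o,190,s/1000,-.0095,o[2]-z))-[165,195])*5).tolist() for s in(-38,-25,25,38)])
a=cv2.resize(S["pixels"][195:290,165:285],None,fx=5,fy=5,interpolation=2);a=np.clip(255*(a/255.)**.5,0,255).astype(np.uint8)
cv2.imwrite("pics/f.png",a[:,:,::-1])
E
```

```text
{'time_s': 5.95, 'qpos': [17.739, 10.178, -43.009, 113.562, 8.033, 59.251, -18.916], 'tool_pos': [0.464, 0.164, 0.07], 'tool_rot': [-179.953, -0.014, 100.034], 'force': [0.169, -0.277, 0.187], 'grip_width': 0.05, 'grasp_force': 0.0}
[247. 183.]
[[154.0, 169.0], [181.0, 178.0], [288.0, 211.0], [317.0, 220.0]]
[[157.0, 199.0], [183.0, 208.0], [289.0, 242.0], [318.0, 251.0]]
```

View pics/f.png

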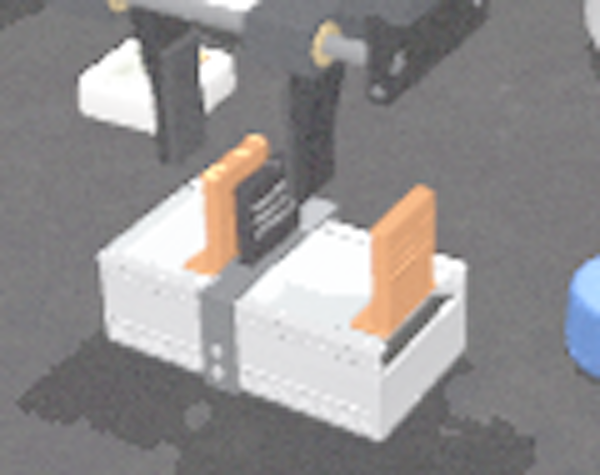

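The crop shows the rear finger tip near (165,160) and the front finger tip near (300,203). Both straddle the tab and plate, and look about 15–20 mm higher than the telemetry implies. I'll lower gently while watching the force.

Emit:
drive_tool:
  angular:
    - [0,0,0]
    - [0,0,0]
    - [0,0,0]
    - [0,0,0]
  delta_pos:
    - [0,0,0.7]
    - [0,0,0.7]
    - [0,0,0]
    - [0,0,0]
  gripper: [5,5,5,5]

```text
time_s: 6.4
tool_pos: [0.4639, 0.1635, 0.0564]
tool_rot: [-180.0, -0.0, 100.0]
force: [0.2, 0.3, 0.2]
grip_width: 0.0501
grasp_force: 0.0
```

Emit:
drive_tool:
  angular:
    - [0,0,0]
    - [0,0,0]
    - [0,0,0]
  delta_pos:
    - [0,0,0.3]
    - [0,0,0.2]
    - [0,0,0]
  gripper: [5,5,5]

```text
time_s: 6.7
tool_pos: [0.4639, 0.1634, 0.0514]
tool_rot: [-180.0, 0.0, 100.0]
force: [0.1, 0.4, -0.8]
grip_width: 0.0503
grasp_force: 0.0
```

```bash
python3 - <<'E'
from h import *
S=eyes.read_camera("scene")
o=telemetry.get_obs()["tool_pos"]
for z in(0,.014):print([np.round((proj(S,tinpt(o,190,s/1000,-.0095,o[2]-z))-[180,200])*8).tolist() for s in(-38,-25,25,38)])
a=cv2.resize(S["pixels"][200:272,180:264],None,fx=8,fy=8,interpolation=2);a=np.clip(255*(a/255.)**.5,0,255).astype(np.uint8)
cv2.imwrite("pics/g.png",a[:,:,::-1])
E
```

```text
[[134.0, 297.0], [176.0, 311.0], [345.0, 366.0], [391.0, 381.0]]
[[138.0, 344.0], [180.0, 358.0], [348.0, 414.0], [393.0, 429.0]]
```

View pics/g.png

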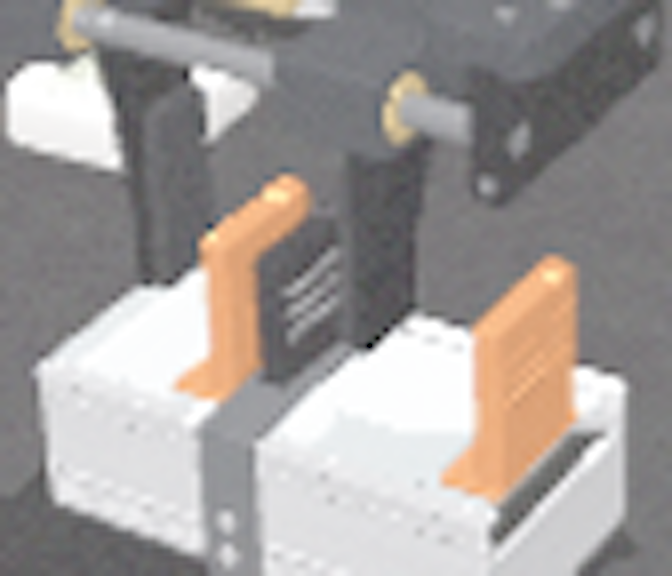

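The crop shows the rear finger's lower end at about (150,280) and the front finger's at about (368,350). Next I'll check what height is consistent with these.

```bash
python3 - <<'E'
from h import *
S=eyes.read_camera("scene");T=eyes.read_camera("top")
o=np.array([.4568,.160]);yaw=np.radians(189.5);c,s=np.cos(yaw),np.sin(yaw)
tool=np.array(telemetry.get_obs()["tool_pos"])
f=lambda P:np.round([(c*(P[0]-o[0])+s*(P[1]-o[1]))*1000,(-s*(P[0]-o[0])+c*(P[1]-o[1]))*1000]).tolist()
print("tool in tin",f(tool))
for uv in[(368,350),(420,320),(150,282)]:
    print(uv,[(z,f(at_z(S,(180+uv[0]/8,200+uv[1]/8),z))) for z in(.037,.045,.051,.06,.07)])
# background-differenced top view: dark gripper seen? grip body known rail centre: guide-rod ends at 56mm+ behind TCP
for uv in[(405,110),(75,20)]:
    print("rod",uv,[(z,f(at_z(S,(180+uv[0]/8,200+uv[1]/8),z))) for z in(.10,.11,.12,.13,.14)])
E
```

```text
tool in tin [-8.0, -2.0]
(368, 350) [(0.037, [6.0, 14.0]), (0.045, [13.0, 5.0]), (0.051, [18.0, -3.0]), (0.06, [26.0, -14.0]), (0.07, [34.0, -26.0])]
(420, 320) [(0.037, [11.0, 32.0]), (0.045, [17.0, 22.0]), (0.051, [22.0, 15.0]), (0.06, [30.0, 3.0]), (0.07, [38.0, -9.0])]
(150, 282) [(0.037, [-61.0, 13.0]), (0.045, [-53.0, 3.0]), (0.051, [-47.0, -4.0]), (0.06, [-38.0, -15.0]), (0.07, [-28.0, -27.0])]
rod (405, 110) [(0.1, [10.0, 29.0]), (0.11, [20.0, 15.0]), (0.12, [30.0, -0.0]), (0.13, [39.0, -15.0]), (0.14, [49.0, -29.0])]
rod (75, 20) [(0.1, [-90.0, 28.0]), (0.11, [-78.0, 13.0]), (0.12, [-65.0, -2.0]), (0.13, [-53.0, -16.0]), (0.14, [-40.0, -31.0])]
```

Emit:
drive_tool:
  angular:
    - [0,0,0]
    - [0,0,0]
  delta_pos:
    - [0,0,0.15]
    - [0,0,0]
  gripper: [5,5]

```text
time_s: 7.05
tool_pos: [0.464, 0.1635, 0.05]
tool_rot: [-180.0, 0.0, 100.0]
force: [-0.7, -0.2, 0.6]
grip_width: 0.05
grasp_force: 0.0
```

Emit:
drive_tool:
  angular:
    - [0,0,0]
    - [0,0,0]
  delta_pos:
    - [0,0,0.2]
    - [0,0,0]
  gripper: [5,5]

```text
time_s: 7.25
tool_pos: [0.4639, 0.1634, 0.0479]
tool_rot: [-180.0, 0.0, 100.0]
force: [-0.5, -0.4, -0.2]
grip_width: 0.05
grasp_force: 0.0
```

Emit:
drive_tool:
  angular:
    - [0,0,0]
    - [0,0,0]
  delta_pos:
    - [0,0,0.2]
    - [0,0,0]
  gripper: [5,5]

```text
time_s: 7.45
tool_pos: [0.4639, 0.1634, 0.0458]
tool_rot: [-180.0, 0.0, 100.0]
force: [0.2, -0.1, 0.4]
grip_width: 0.05
grasp_force: 0.0
```

No contact 5 mm below where the telemetry would put the lid, so the tips really are higher, at about 0.052 m, which is the grip height I wanted. Closing now.

Emit:
drive_tool:
  angular:
    - [0,0,0]
    - [0,0,0]
    - [0,0,0]
    - [0,0,0]
    - [0,0,0]
    - [0,0,0]
    - [0,0,0]
    - [0,0,0]
  delta_pos:
    - [0,0,0]
    - [0,0,0]
    - [0,0,0]
    - [0,0,0]
    - [0,0,0]
    - [0,0,0]
    - [0,0,0]
    - [0,0,0]
  gripper: [3.5,2.5,2,1,1,1,1,1]
  squeeze: 40

```text
time_s: 8.25
tool_pos: [0.462, 0.163, 0.0458]
tool_rot: [-179.7, 0.1, 100.0]
force: [-6.9, -1.8, 4.9]
grip_width: 0.0157
grasp_force: 40.0
```

```bash
python3 - <<'E'
from h import *
st()
S=eyes.read_camera("scene");T=eyes.read_camera("top")
a=cv2.resize(S["pixels"][200:272,180:264],None,fx=6,fy=6,interpolation=2)
a=np.clip(255*(a/255.)**.5,0,255).astype(np.uint8)
cv2.imwrite("pics/i.png",a[:,:,::-1])
for n in("bowl_lid","timer","bowl"):
    r=models.search_frame(T,n)[:1]
    for q in r: print(n,round(q["p"],2),np.round(q["centre"]),np.round(at_z(T,q["centre"],.03),3))
    r=models.search_frame(S,n)[:1]
    for q in r: print(n,'S',round(q["p"],2),np.round(q["centre"]),np.round(at_z(S,q["centre"],.02),3))
E
```

```text
{'time_s': 8.25, 'qpos': [16.906, 12.296, -42.583, 114.846, 9.929, 56.698, -20.503], 'tool_pos': [0.462, 0.163, 0.046], 'tool_rot': [-179.748, 0.068, 100.04], 'force': [-6.897, -1.782, 4.898], 'grip_width': 0.016, 'grasp_force': 39.995}
bowl_lid 0.87 [254. 162.] [ 0.649 -0.067  0.03 ]
timer S 0.73 [191. 217.] [0.611 0.095 0.02 ]
bowl 0.82 [284. 218.] [ 0.458 -0.158  0.03 ]
bowl S 0.65 [305. 192.] [ 0.472 -0.187  0.02 ]
```

View pics/i.png

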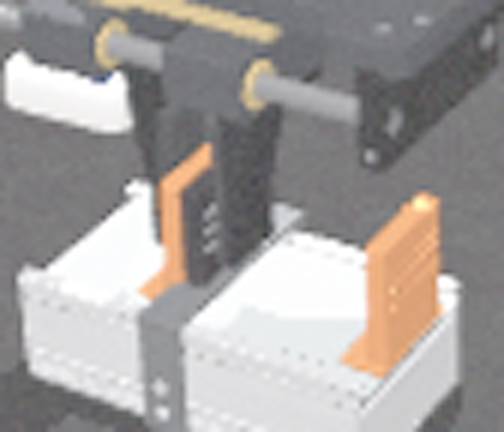

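The crop shows both fingers pinching the rear tab and plate: opening 15.7 mm, 40 N, lid shut. Now I'll lift and carry the tin to just left of the bowl.

Emit:
drive_tool:
  angular:
    - [0,0,0]
    - [0,0,0]
    - [0,0,0]
    - [0,0,0]
    - [0,0,0]
    - [0,0,0]
  delta_pos:
    - [0,0,-0.5]
    - [0,0,-1]
    - [0,0,-1.5]
    - [0,0,-1.5]
    - [0,0,-0.5]
    - [0,0,0]
  gripper: [1,1,1,1,1,1]

```text
time_s: 9.25
tool_pos: [0.4653, 0.1637, 0.0977]
tool_rot: [179.8, 0.0, 100.0]
force: [-0.5, -0.6, -6.2]
grip_width: 0.015
grasp_force: 40.0
```

Emit:
drive_tool:
  angular:
    - [0,0,0]
    - [0,0,0]
    - [0,0,0]
    - [0,0,0]
    - [0,0,0]
    - [0,0,0]
    - [0,0,0]
    - [0,0,0]
    - [0,0,0]
    - [0,0,0]
    - [0,0,0]
    - [0,0,0]
    - [0,0,0]
    - [0,0,0]
    - [0,0,0]
  delta_pos:
    - [-0.7,0.1,0]
    - [-1.4,0.15,0]
    - [-1.7,0.2,0]
    - [-1.7,0.2,0]
    - [-1.7,0.2,0]
    - [-1.7,0.2,0]
    - [-1.7,0.2,0]
    - [-1.7,0.2,0]
    - [-1.7,0.2,0]
    - [-1.7,0.2,0]
    - [-1.7,0.2,0]
    - [-1.4,0.2,0]
    - [-0.8,0.1,0]
    - [0,0,0]
    - [0,0,0]
  gripper: [1,1,1,1,1,1,1,1,1,1,1,1,1,1,1]

```text
time_s: 10.75
tool_pos: [0.5211, -0.0247, 0.096]
tool_rot: [-180.0, -0.0, 100.0]
force: [-0.0, -0.3, -6.0]
grip_width: 0.0151
grasp_force: 40.0
```

Emit:
drive_tool:
  angular:
    - [0,0,0]
    - [0,0,0]
    - [0,0,0]
    - [0,0,0]
    - [0,0,0]
    - [0,0,0]
    - [0,0,0]
    - [0,0,0]
  delta_pos:
    - [0,0,1]
    - [0,0,1.2]
    - [0,0,1.2]
    - [0,0,0.8]
    - [0,0,0.4]
    - [0,0,0.3]
    - [0,0,0]
    - [0,0,0]
  gripper: [1,1,1,1,1,1,1,1]

```text
time_s: 11.55
tool_pos: [0.5217, -0.0254, 0.0475]
tool_rot: [180.0, 0.0, 100.0]
force: [-0.0, -0.3, -5.0]
grip_width: 0.0155
grasp_force: 40.0
```

Emit:
drive_tool:
  angular:
    - [0,0,0]
    - [0,0,0]
    - [0,0,0]
  delta_pos:
    - [0,0,0.15]
    - [0,0,0.05]
    - [0,0,0]
  gripper: [1,1,1]

```text
time_s: 11.85
tool_pos: [0.5218, -0.0254, 0.0458]
tool_rot: [180.0, 0.0, 100.0]
force: [-1.4, 0.4, -1.7]
grip_width: 0.015
grasp_force: 40.0
```

Emit:
drive_tool:
  angular:
    - [0,0,0]
    - [0,0,0]
    - [0,0,0]
    - [0,0,0]
    - [0,0,0]
    - [0,0,0]
    - [0,0,0]
    - [0,0,0]
    - [0,0,0]
    - [0,0,0]
  delta_pos:
    - [0,0,0]
    - [0,0,0]
    - [0,0,0]
    - [0,0,0]
    - [0,0,0]
    - [0,0,-1]
    - [0,0,-1.5]
    - [0,0,-1.5]
    - [0,0,-1.2]
    - [0,0,0]
  gripper: [2,3,4,5,5,5,5,5,5,5]

```text
time_s: 12.85
tool_pos: [0.5233, -0.0255, 0.0999]
tool_rot: [179.7, 0.1, 100.0]
force: [-0.1, -1.0, 0.6]
grip_width: 0.05
grasp_force: 0.0
```

Emit:
drive_tool:
  angular:
    - [0,0,0]
    - [0,0,0]
    - [0,0,0]
    - [0,0,0]
    - [0,0,0]
    - [0,0,0]
    - [0,0,0]
    - [0,0,0]
  delta_pos:
    - [0,-1,0]
    - [0,-1.8,0]
    - [0,-1.8,0]
    - [0,-1.8,0]
    - [0,-1.8,0]
    - [0,-1.5,0]
    - [0,0,0]
    - [0,0,0]
  gripper: [4,3,2,1,0,0,0,0]

```text
time_s: 13.65
tool_pos: [0.4255, -0.0425, 0.0969]
tool_rot: [-180.0, 0.0, 100.0]
force: [1.1, -0.3, -0.1]
grip_width: 0.0015
grasp_force: 0.0
```

```bash
python3 - <<'E'
from h import *
st()
S=eyes.read_camera("scene");T=eyes.read_camera("top")
a=cv2.resize(S["pixels"][155:245,215:335],None,fx=5,fy=5,interpolation=2)
a=np.clip(255*(a/255.)**.5,0,255).astype(np.uint8)
cv2.imwrite("pics/j.png",a[:,:,::-1])
print([np.round((proj(S,tinpt((.5174,-.0261),190,x,0,.082))-[215,155])*5).tolist() for x in(.068,-.008,0)],np.round((proj(S,np.array(telemetry.get_obs()["tool_pos"])+[0,0,.007])-[215,155])*5))
E
```

```text
{'time_s': 13.65, 'qpos': [36.616, -2.23, -33.524, 120.351, -1.368, 61.515, 13.759], 'tool_pos': [0.425, -0.043, 0.097], 'tool_rot': [-179.994, 0.029, 99.995], 'force': [1.062, -0.273, -0.14], 'grip_width': 0.001, 'grasp_force': 0.0}
[[325.0, 187.0], [180.0, 154.0], [195.0, 157.0]] [375. 155.]
```

View pics/j.png

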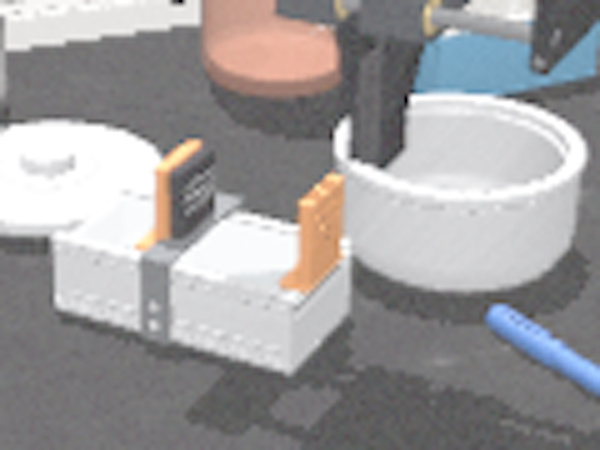

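The crop shows the tin standing beside the bowl with its lid shut. The closed fingers at (380,160) are just in front of the front tab at (322,185). I'll lower them and push the lid open.

Emit:
drive_tool:
  angular:
    - [0,0,0]
    - [0,0,0]
    - [0,0,0]
    - [0,0,0]
    - [0,0,0]
    - [0,0,0]
  delta_pos:
    - [0,0,1]
    - [0,0,1.5]
    - [0,0,1.5]
    - [0,0,0.9]
    - [0,0,0]
    - [0,0,0]
  gripper: [0,0,0,0,0,0]

```text
time_s: 14.35
tool_pos: [0.426, -0.0421, 0.0481]
tool_rot: [-180.0, -0.0, 100.0]
force: [-0.8, 0.8, 0.9]
grip_width: 0.0007
grasp_force: 0.0
```

Emit:
drive_tool:
  angular:
    - [0,0,0]
    - [0,0,0]
    - [0,0,0]
    - [0,0,0]
    - [0,0,0]
    - [0,0,0]
    - [0,0,0]
    - [0,0,0]
    - [0,0,0]
    - [0,0,0]
    - [0,0,0]
    - [0,0,0]
  delta_pos:
    - [0,0.4,0]
    - [0,0.6,0]
    - [0,0.6,0]
    - [0,0.6,0]
    - [0,0.6,0]
    - [0,0.6,0]
    - [0,0.6,0]
    - [0,0.6,0]
    - [0,0.6,0]
    - [0,0.6,0]
    - [0,0.4,0]
    - [0,0,0]
  gripper: [0,0,0,0,0,0,0,0,0,0,0,0]

```text
time_s: 15.55
tool_pos: [0.4875, -0.0312, 0.0482]
tool_rot: [180.0, -0.0, 100.0]
force: [0.2, 0.6, 0.3]
grip_width: 0.0003
grasp_force: 0.0
```

Emit:
drive_tool:
  angular:
    - [0,0,0]
    - [0,0,0]
    - [0,0,0]
  delta_pos:
    - [0,0.2,0]
    - [0,0.2,0]
    - [0,0,0]
  gripper: [0,0,0]

```text
time_s: 15.85
tool_pos: [0.491, -0.0308, 0.0482]
tool_rot: [180.0, 0.0, 100.0]
force: [0.2, -0.8, -0.5]
grip_width: 0.0005
grasp_force: 0.0
```

```bash
cat >> h.py <<'E'
def tabs(p):
    h=cv2.cvtColor(p["pixels"],cv2.COLOR_RGB2HSV);m=((h[...,0]<22)&(h[...,1]>120)&(h[...,2]>120)).astype(np.uint8);k=np.zeros_like(m);k[170:230,215:300]=1
    n,l,s,c=cv2.connectedComponentsWithStats(m*k);return [(s[i].tolist(),np.round(c[i],1).tolist()) for i in range(1,n) if s[i][4]>8]
E
python3 - <<'E'
from h import *
S=eyes.read_camera("scene");print(tabs(S))
for x in(.008,-.068): print(x,[np.round(proj(S,tinpt((.5174,-.0261),190,x+d,y,z)),1).tolist() for d,y,z in((.004,-.018,.082),(.004,.018,.082),(.004,-.018,.037),(.004,.018,.037))])
E
```

```text
[([223, 178, 13, 23, 164], [230.3, 189.9]), ([251, 188, 12, 20, 111], [255.5, 198.4])]
0.008 [[254.8, 190.4], [262.0, 184.6], [254.9, 207.4], [261.9, 201.2]]
-0.068 [[227.2, 183.9], [235.0, 178.5], [227.9, 200.4], [235.4, 194.6]]
```

Emit:
drive_tool:
  angular:
    - [0,0,0]
    - [0,0,0]
    - [0,0,0]
  delta_pos:
    - [0,0.15,0]
    - [0,0.15,0]
    - [0,0,0]
  gripper: [0,0,0]

```text
time_s: 16.2
tool_pos: [0.494, -0.0302, 0.0482]
tool_rot: [180.0, 0.0, 100.0]
force: [0.1, 0.8, 1.3]
grip_width: 0.0006
grasp_force: 0.0
```

Emit:
drive_tool:
  angular:
    - [0,0,0]
    - [0,0,0]
  delta_pos:
    - [0,0.15,0]
    - [0,0,0]
  gripper: [0,0]

```text
time_s: 16.4
tool_pos: [0.4955, -0.03, 0.0482]
tool_rot: [180.0, 0.0, 100.0]
force: [-0.4, -0.4, 0.2]
grip_width: 0.0005
grasp_force: 0.0
```

```bash
python3 - <<'E'
from h import *
S=eyes.read_camera("scene");print(tabs(S)); st()
E
```

```text
[([222, 178, 12, 22, 162], [228.9, 189.1]), ([251, 187, 10, 21, 94], [254.2, 197.8])]
{'time_s': 16.45, 'qpos': [32.325, 11.338, -34.409, 114.352, 7.66, 56.488, 4.224], 'tool_pos': [0.495, -0.03, 0.048], 'tool_rot': [179.997, 0.003, 100.031], 'force': [0.641, 0.02, -0.327], 'grip_width': 0.001, 'grasp_force': 0.0}
```

Emit:
drive_tool:
  angular:
    - [0,0,0]
    - [0,0,0]
  delta_pos:
    - [0,0.15,0]
    - [0,0,0]
  gripper: [0,0]

```text
time_s: 16.65
tool_pos: [0.4958, -0.0299, 0.048]
tool_rot: [-179.9, -0.0, 100.0]
force: [-4.2, -0.5, 2.8]
grip_width: 0.0006
grasp_force: 2.2
```

Emit:
drive_tool:
  angular:
    - [0,0,0]
    - [0,0,0]
  delta_pos:
    - [0,0.15,0]
    - [0,0,0]
  gripper: [0,0]

```text
time_s: 16.85
tool_pos: [0.4968, -0.0298, 0.0479]
tool_rot: [-179.8, 0.0, 100.0]
force: [-5.0, -0.8, 4.3]
grip_width: 0.0006
grasp_force: 3.1
```

The hard stop is reached, at about 5 N, so the lid is fully open. Next I'll back off, rise, straddle the front tab and plate, and pinch.

Emit:
drive_tool:
  angular:
    - [0,0,0]
    - [0,0,0]
    - [0,0,0]
    - [0,0,0]
    - [0,0,0]
    - [0,0,0]
    - [0,0,0]
    - [0,0,0]
    - [0,0,0]
    - [0,0,0]
  delta_pos:
    - [0,-0.6,0]
    - [0,0,0]
    - [0,0,-1.2]
    - [0,0,-1.5]
    - [0,0,-1.5]
    - [0,0,-0.8]
    - [0,1.2,0]
    - [0,1.2,0]
    - [0,0,0]
    - [0,0,0]
  gripper: [0,0,0,0,0,1,3,5,5,5]

```text
time_s: 17.85
tool_pos: [0.5158, -0.0259, 0.0972]
tool_rot: [-179.9, -0.1, 100.1]
force: [-0.5, 0.1, 0.7]
grip_width: 0.0323
grasp_force: 0.0
```

```bash
python3 - <<'E'
from h import *
S=eyes.read_camera("scene");print(tabs(S)); st()
E
```

```text
[([266, 170, 13, 2, 19], [271.2, 170.3]), ([222, 178, 12, 22, 163], [228.6, 189.2]), ([250, 184, 11, 23, 184], [255.4, 195.2])]
{'time_s': 17.9, 'qpos': [32.248, 10.246, -34.947, 109.106, 6.53, 62.729, 4.772], 'tool_pos': [0.515, -0.026, 0.097], 'tool_rot': [-179.897, -0.061, 100.053], 'force': [-0.522, 0.185, 0.168], 'grip_width': 0.037, 'grasp_force': 0.0}
```

Emit:
drive_tool:
  angular:
    - [0,0,0]
    - [0,0,0]
    - [0,0,0]
    - [0,0,0]
    - [0,0,0]
    - [0,0,0]
    - [0,0,0]
    - [0,0,0]
  delta_pos:
    - [0,0,0]
    - [0,0,0]
    - [0,0,1]
    - [0,0,1.5]
    - [0,0,1.5]
    - [0,0,1]
    - [0,0,0.2]
    - [0,0,0]
  gripper: [5,5,5,5,5,5,5,5]

```text
time_s: 18.7
tool_pos: [0.5155, -0.0262, 0.0454]
tool_rot: [-179.9, -0.0, 100.0]
force: [-0.7, 0.6, 0.1]
grip_width: 0.0498
grasp_force: 0.0
```

Emit:
drive_tool:
  angular:
    - [0,0,0]
    - [0,0,0]
    - [0,0,0]
    - [0,0,0]
    - [0,0,0]
    - [0,0,0]
    - [0,0,0]
    - [0,0,0]
  delta_pos:
    - [0,0,0]
    - [0,0,0]
    - [0,0,0]
    - [0,0,0]
    - [0,0,0]
    - [0,0,0]
    - [0,0,0]
    - [0,0,0]
  gripper: [4,3,2,1,1,1,1,1]
  squeeze: 45

```text
time_s: 19.5
tool_pos: [0.5157, -0.0265, 0.0463]
tool_rot: [-180.0, 0.0, 100.0]
force: [-1.2, -0.1, 3.4]
grip_width: 0.015
grasp_force: 45.0
```

Pinched open, at 15.0 mm and 45 N. Before tipping I'll fit a simple arm model to the readings, to see which tilt can be reached over the bowl.

```bash
cat > k.py <<'E'
from h import *
import itertools
from scipy.optimize import least_squares
s=telemetry.get_obs()
D=[([64.979,18.437,-4.016,83.176,1.294,78.541,-3.261],[.283,-.585,.215],[-179.891,.004,25.83]),
([18.932,6.66,-43.314,111.228,4.935,64.456,-16.43],[.461,.162,.113],[-179.53,.004,99.927]),
([17.739,10.178,-43.009,113.562,8.033,59.251,-18.916],[.464,.164,.070],[-179.953,-.014,100.034]),
([16.906,12.296,-42.583,114.846,9.929,56.698,-20.503],[.462,.163,.046],[-179.748,.068,100.04]),
([36.616,-2.23,-33.524,120.351,-1.368,61.515,13.759],[.4255,-.0425,.0969],[-179.994,.029,99.995]),
([32.325,11.338,-34.409,114.352,7.66,56.488,4.224],[.495,-.030,.048],[179.997,.003,100.031]),
([32.248,10.246,-34.947,109.106,6.53,62.729,4.772],[.515,-.026,.097],[-179.897,-.061,100.053]),
(s["qpos"],s["tool_pos"],s["tool_rot"])]
rot=lambda a,q:R.from_euler(a,q,degrees=True)
def Rs(q,sg):
    out=[];r=R.identity()
    for i in range(7): r=r*rot('zyzyzyz'[i],sg[i]*q[i]);out.append(r)
    return out
best=None
for s1,s3,s5,s7 in itertools.product((1,-1),repeat=4):
    sg=(s1,1,s3,1,s5,1,s7);A=[];b=[];C=[]
    for q,p,e in D:
        r=Rs(q,sg);A.append(np.hstack([np.array([[0],[0],[1]])]+[r[i].as_matrix()[:,[0,2]] for i in(1,3,5)]));b+=list(p);C.append(r[6].inv()*rot('xyz',e))
    A=np.vstack(A);b=np.array(b);n=A.shape[1]
    x=np.linalg.lstsq(np.vstack([A,1e-3*np.eye(n)]),np.r_[b,np.zeros(n)],rcond=None)[0]
    m=R.concatenate(C);c=m.mean();er=np.abs(A@x-b).max();re=np.degrees((c.inv()*m).magnitude().max())
    if best is None or er+re/50<best[0]: best=(er+re/50,sg,x,c,er,re)
_,sg,x,c,er,re=best
def fk(q):
    r=Rs(q,sg);p=np.array([0,0,x[0]])
    for j,i in enumerate((1,3,5)): p=p+r[i].as_matrix()[:,[0,2]]@x[1+2*j:3+2*j]
    return p,r[6]*c
lo=np.array([-163.93,-17.29,-79.2,3.27,-89.18,5.43,-154.24]);hi=np.array([163.93,119.83,71.16,140.29,269.18,117.66,154.24])
def ik(p,r,q0,w=1e-3):
    f=lambda q:np.r_[(fk(q)[0]-p)*100,(r.inv()*fk(q)[1]).as_rotvec()*20,w*(q-q0)]
    o=least_squares(f,np.clip(q0,lo+.1,hi-.1),bounds=(lo,hi));return o.x,np.abs(f(o.x)[:6]).max()
E
python3 - <<'E'
from k import *
print(sg,np.round(x,3),c.as_euler('xyz',degrees=True).round(1),er,re)
bowl=np.array([.451,-.163])
# tin in tool: nose=-toolY ; TCP at tin x=+4, z_tin = .0715-.005=.0665 approx
for yaw in(190,175,160,145):
  q=np.array(s["qpos"])
  for th in(0,15,30,45,52,60):
    n=np.array([np.cos(np.radians(yaw)),np.sin(np.radians(yaw)),0]);z=np.array([0,0,1.]);t=np.radians(th)
    X=n*np.cos(t)-z*np.sin(t);Z=z*np.cos(t)+n*np.sin(t)
    lip=np.r_[bowl-.008*n[:2],.075-.02]  # reading z is 20 mm low
    tcp=lip-X*.066+Z*.0385
    M=np.c_[np.cross(-X,-Z),-X,-Z]
    q,e=ik(tcp,R.from_matrix(M),q);print(yaw,th,np.round(tcp,3),np.round(q),round(e,2))
E
```

```text
(-1, 1, -1, 1, -1, 1, -1) [0.269 0.034 0.47  0.002 0.528 0.048 0.384] [ 0.  0. 90.] 0.021183971031726367 0.0012601114309805559
190 0 [ 0.524 -0.15   0.094] [ 41.  13. -31. 106.   8.  63.  18.] 0.0
190 15 [ 0.512 -0.152  0.109] [ 49.  -0. -28. 118. -10.  50.  37.] 0.0
190 30 [ 0.496 -0.155  0.121] [ 50. -10. -16. 131. -36.  42.  68.] 0.0
190 45 [ 0.478 -0.158  0.129] [ -3. -17.  54. 140. -45.  36.  96.] 0.23
190 52 [ 0.469 -0.16   0.131] [-14. -17.  71. 140. -51.  40. 109.] 1.02
190 60 [ 0.459 -0.162  0.131] [ -1.   6.  71. 140. -73.  68. 134.] 2.63
175 0 [ 0.525 -0.169  0.094] [ 41.  14. -28. 105.   7.  63.   5.] 0.0
175 15 [ 0.513 -0.168  0.109] [ 45.  -1. -25. 119.  -6.  48.  18.] 0.0
175 30 [ 0.497 -0.167  0.121] [ 42. -14. -13. 133. -26.  35.  42.] 0.0
175 45 [ 0.478 -0.165  0.129] [ 20. -17.  21. 140. -41.  32.  69.] 1.77
175 52 [ 0.469 -0.165  0.131] [  0. -17.  51. 140. -46.  35.  86.] 2.94
175 60 [ 0.459 -0.164  0.131] [-12. -17.  71. 140. -52.  40. 103.] 4.26
160 0 [ 0.521 -0.188  0.094] [ 40.  14. -25. 105.   6.  63.  -7.] 0.0
160 15 [ 0.509 -0.184  0.109] [ 42.  -1. -24. 119.  -0.  47.  -2.] 0.0
160 30 [ 0.494 -0.179  0.121] [ 39. -15. -18. 133.  -9.  32.   7.] 0.0
160 45 [ 0.477 -0.172  0.129] [ 30. -17.   0. 140. -29.  23.  36.] 2.5
160 52 [ 0.468 -0.169  0.131] [ 29. -17.   5. 140. -34.  24.  44.] 4.73
160 60 [ 0.458 -0.166  0.131] [ 26. -17.  14. 140. -40.  28.  57.] 7.14
145 0 [ 0.512 -0.205  0.094] [ 40.  13. -22. 105.   5.  63. -19.] 0.0
145 15 [ 0.502 -0.198  0.109] [ 40.  -1. -23. 119.   6.  48. -22.] 0.0
145 30 [ 0.489 -0.189  0.121] [ 39. -15. -27. 132.   9.  33. -30.] 0.0
145 45 [ 0.473 -0.179  0.129] [ 20. -17. -22. 140.  41.  32. -70.] 1.74
145 52 [ 0.466 -0.173  0.131] [ 40. -17. -52. 140.  46.  35. -87.] 2.93
145 60 [ 0.457 -0.167  0.131] [  58.  -17.  -79.  140.   55.   41. -108.] 4.48
```

```bash
python3 - <<'E'
from k import *
print([np.round((fk(q)[0]-p)*1000).tolist() for q,p,e in D])
# add y offsets
A=[];b=[]
for q,p,e in D:
    r=Rs(q,sg);A.append(np.hstack([np.eye(3)]+[r[i].as_matrix() for i in(1,3,5)]));b+=list(p)
A=np.vstack(A);b=np.array(b)
for lam in(1e-2,1e-3,1e-4):
    y=np.linalg.lstsq(np.vstack([A,lam*np.eye(12)]),np.r_[b,np.zeros(12)],rcond=None)[0]
    print(np.round(y,3),np.round((A@y-b).reshape(-1,3)*1000,1).tolist())
E
```

```text
[[21.0, 12.0, -2.0], [1.0, -2.0, 2.0], [1.0, -4.0, 0.0], [0.0, -4.0, -2.0], [1.0, 5.0, 6.0], [0.0, 2.0, -2.0], [1.0, 3.0, 0.0], [-0.0, 2.0, -3.0]]
[ 0.    -0.    -0.033  0.001 -0.02   0.464 -0.006 -0.008  0.512 -0.
  0.002  0.095] [[-0.1, 0.1, -0.3], [0.6, 0.5, -0.1], [-1.0, -0.7, 0.4], [0.2, 0.3, -0.3], [0.3, 0.3, -0.1], [0.1, -0.1, 0.0], [0.2, -0.4, 0.3], [-0.2, -0.1, -0.0]]
[-0.     0.     0.226  0.001 -0.016  0.467  0.    -0.009  0.515  0.002
 -0.001  0.35 ] [[-0.1, 0.1, -0.1], [-0.0, 0.4, -0.1], [-0.2, -0.4, 0.4], [-0.0, -0.0, -0.3], [-0.1, -0.1, -0.0], [0.2, 0.0, 0.0], [0.4, -0.0, 0.2], [-0.2, 0.1, -0.1]]
[-0.     0.001  0.249  0.001 -0.016  0.468  0.001 -0.01   0.515  0.002
 -0.001  0.373] [[-0.1, 0.1, -0.1], [-0.1, 0.4, -0.1], [-0.1, -0.4, 0.4], [-0.0, -0.0, -0.3], [-0.1, -0.1, -0.0], [0.2, 0.1, 0.0], [0.4, -0.0, 0.2], [-0.2, 0.1, -0.1]]
```

Emit:
drive_tool:
  angular:
    - [0,0,0]
    - [0,0,0]
    - [0,0,0]
    - [0,0,0]
    - [0,0,0]
    - [-0.06,0,0]
    - [-0.06,0,0]
    - [-0.06,0,0]
    - [0,0,0]
    - [0,0,0]
  delta_pos:
    - [0,0,-1]
    - [0,0,-1.5]
    - [0,0,-2]
    - [0,0,-2]
    - [0,0,-1.5]
    - [0,0,0]
    - [0,0,0]
    - [0,0,0]
    - [0,0,0]
    - [0,0,0]
  gripper: [1,1,1,1,1,1,1,1,1,1]

```text
time_s: 20.5
tool_pos: [0.5154, -0.0266, 0.1264]
tool_rot: [169.8, 0.0, 100.0]
force: [0.7, 0.1, -5.5]
grip_width: 0.0153
grasp_force: 44.9
```

```bash
cat > k2.py <<'E'
from k import *
s2=telemetry.get_obs()
T0=([32.1,13,-34.4,113.,8,55,4],)
def fit(D):
    A=[];b=[]
    for q,p,e in D:
        r=Rs(q,sg);A.append(np.hstack([np.eye(3)]+[r[i].as_matrix() for i in(1,3,5)]));b+=list(p)
    A=np.vstack(A);b=np.array(b);y=np.linalg.lstsq(np.vstack([A,1e-4*np.eye(12)]),np.r_[b,np.zeros(12)],rcond=None)[0]
    return y,np.abs(A@y-b).max()
y,er=fit(D)
def fk(q):
    r=Rs(q,sg);return y[:3]+sum(r[i].apply(y[3+3*j:6+3*j]) for j,i in enumerate((1,3,5))),r[6]*c
def ik(p,r,q0,w=1e-3):
    f=lambda q:np.r_[(fk(q)[0]-p)*100,(r.inv()*fk(q)[1]).as_rotvec()*20,w*(q-q0)]
    o=least_squares(f,np.clip(q0,lo+2,hi-2),bounds=(lo+1,hi-1));return o.x,np.abs(f(o.x)[:6]).max()
bowl=np.array([.451,-.163])
def tooltgt(yaw,th,off=.008,zl=.055):
    n=np.array([np.cos(np.radians(yaw)),np.sin(np.radians(yaw)),0]);z=np.array([0,0,1.]);t=np.radians(th)
    X=n*np.cos(t)-z*np.sin(t);Z=z*np.cos(t)+n*np.sin(t)
    lip=np.r_[bowl-off*n[:2],zl];tcp=lip-X*.066+Z*.0385
    return tcp,R.from_matrix(np.c_[np.cross(-X,-Z),-X,-Z])
E
python3 - <<'E'
from k2 import *
st();print(np.round(y,3),er)
for yaw in range(0,360,30):
  q=np.array(s["qpos"]);L=[]
  for th in(0,10,20,30,40,50,60):
    q,e=ik(*tooltgt(yaw,th),q);L.append(round(float(e),1))
  print(yaw,L,np.round(q))
E
```

```text
{'time_s': 20.5, 'qpos': [36.611, -0.486, -34.664, 115.955, -2.874, 54.458, 13.406], 'tool_pos': [0.515, -0.027, 0.126], 'tool_rot': [169.772, 0.044, 100.012], 'force': [0.739, 0.118, -5.546], 'grip_width': 0.015, 'grasp_force': 44.934}
[ 0.     0.001  0.251  0.001 -0.017  0.468  0.001 -0.011  0.515  0.001
  0.     0.375] 0.0004270869794193999
0 [3.8, 3.3, 2.6, 1.6, 0.7, 2.2, 4.3] [ 47.  52. -58.  82.  30. 117. 153.]
30 [0.0, 0.0, 0.0, 0.0, 0.0, 0.0, 0.0] [  -6.   40.    5.   84.   24.  109. -153.]
60 [0.0, 0.0, 0.0, 0.0, 0.0, 0.0, 0.0] [   6.   32.  -24.  101.   47.  103. -152.]
90 [0.0, 0.0, 0.0, 0.0, 0.0, 0.0, 0.0] [   6.   19.  -31.  120.   60.   88. -145.]
120 [0.0, 0.0, 0.0, 0.0, 0.0, 0.0, 0.3] [  53.    5.  -78.  139.   76.   69. -136.]
150 [0.0, 0.0, 0.0, 0.0, 0.8, 2.9, 4.5] [ 40. -16. -48. 139.  53.  34. -87.]
180 [0.0, 0.0, 0.0, 0.0, 0.1, 1.8, 3.8] [127. -16. -71. 139. -85.  64. 117.]
210 [0.0, 0.0, 0.0, 0.0, 0.0, 0.0, 0.0] [ 65.   5.  -8. 135. -71.  65. 136.]
240 [0.0, 0.0, 0.0, 0.0, 0.0, 0.0, 0.0] [ 74.  23. -23. 114. -47.  78. 135.]
270 [0.0, 0.0, 0.0, 0.0, 0.0, 0.0, 0.0] [ 64.  36. -26.  94. -29.  94. 137.]
300 [0.0, 0.0, 0.0, 0.0, 0.0, 0.0, 0.0] [ 47.  45. -21.  79. -16. 110. 147.]
330 [1.3, 0.1, 0.0, 0.0, 0.0, 0.0, 1.4] [ 45.  50. -37.  74.   6. 117. 153.]
```

The model now fits to 0.4 mm. With the nose towards the robot the tilt is out of range, but with the tin's nose at world yaw about 240 a 60° tilt is reachable. I'll level, turn by 50° and move the lip over the bowl.

Emit:
drive_tool:
  angular:
    - [0.06,0,0]
    - [0.06,0,0]
    - [0.058,0,0]
    - [0,0,-0.08]
    - [0,0,-0.1]
    - [0,0,-0.11]
    - [0,0,-0.11]
    - [0,0,-0.11]
    - [0,0,-0.11]
    - [0,0,-0.1]
    - [0,0,-0.09]
    - [0,0,-0.06]
    - [0,0,0]
    - [0,0,0]
    - [0,0,0]
    - [0,0,0]
    - [0,0,0]
    - [0,0,0]
    - [0,0,0]
  delta_pos:
    - [0,0,0]
    - [0,0,0]
    - [0,0,0]
    - [0,0,0]
    - [0,0,0]
    - [0,0,0]
    - [0,0,0]
    - [0,0,0]
    - [0,0,0]
    - [0,0,0]
    - [0,0,0]
    - [0,0,0]
    - [-0.2,-1,-0.05]
    - [-0.3,-1.6,-0.05]
    - [-0.3,-1.8,-0.05]
    - [-0.3,-1.7,-0.05]
    - [-0.15,-1.1,0]
    - [0,0,0]
    - [0,0,0]
  gripper: [1,1,1,1,1,1,1,1,1,1,1,1,1,1,1,1,1,1,1]

```text
time_s: 22.4
tool_pos: [0.491, -0.0945, 0.1282]
tool_rot: [179.9, 0.1, 149.8]
force: [0.7, 0.6, -6.2]
grip_width: 0.0151
grasp_force: 44.9
```

```bash
cat > pour.py <<'E'
from h import *
import sys
bowl=np.array([.451,-.163]);yaw=240.
W=[(0,-.078,.128),(20,-.064,.127),(40,-.044,.130),(60,-.020,.139)]
n=np.array([np.cos(np.radians(yaw)),np.sin(np.radians(yaw)),0]);z=np.array([0,0,1.])
def tgt(th):
    tn=np.interp(th,[w[0] for w in W],[w[1] for w in W]);tz=np.interp(th,[w[0] for w in W],[w[2] for w in W]);t=np.radians(th)
    X=n*np.cos(t)-z*np.sin(t);Z=z*np.cos(t)+n*np.sin(t);return np.r_[bowl+tn*n[:2],tz],R.from_matrix(np.c_[np.cross(-X,-Z),-X,-Z])
def seg(th1,N):
    s=telemetry.get_obs();p=np.array(s["tool_pos"]);r=R.from_euler('xyz',s["tool_rot"],degrees=True)
    P,Q=tgt(th1);v=(r.inv()*Q).as_rotvec();rm=r*R.from_rotvec(v/2)
    print("to",th1,"rows",N,"ang/row",np.round(v/N,3),"cm/row (mid axes)",np.round(rm.inv().apply(P-p)*100/N,2),"tot deg",np.degrees(np.linalg.norm(v)).round(1))
E
python3 - <<'E'
from pour import *
st();seg(18,5)
E
```

```text
{'time_s': 22.4, 'qpos': [43.399, 6.018, -37.138, 109.443, 3.904, 65.674, 64.639], 'tool_pos': [0.491, -0.095, 0.128], 'tool_rot': [179.882, 0.089, 149.828], 'force': [0.713, 0.561, -6.202], 'grip_width': 0.015, 'grasp_force': 44.928}
to 18 rows 5 ang/row [-0.062  0.    -0.001] cm/row (mid axes) [ 0.01 -0.28 -0.02] tot deg 17.9
```

Emit:
drive_tool:
  angular:
    - [-0.062,0,0]
    - [-0.062,0,0]
    - [-0.062,0,0]
    - [-0.062,0,0]
    - [-0.062,0,0]
    - [0,0,0]
    - [0,0,0]
  delta_pos:
    - [0,-0.28,0]
    - [0,-0.28,0]
    - [0,-0.28,0]
    - [0,-0.28,0]
    - [0,-0.28,0]
    - [0,0,0]
    - [0,0,0]
  gripper: [1,1,1,1,1,1,1]

```text
time_s: 23.1
tool_pos: [0.4839, -0.1063, 0.1263]
tool_rot: [162.2, 0.1, 149.9]
force: [0.3, 0.3, -5.5]
grip_width: 0.0153
grasp_force: 44.9
```

```bash
python3 - <<'E'
from pour import *
st();seg(40,8)
S=eyes.read_camera("scene");T=eyes.read_camera("top")
s=telemetry.get_obs();p=np.array(s["tool_pos"]);M=R.from_euler('xyz',s["tool_rot"],degrees=True).as_matrix();X=-M[:,1];Y=M[:,0];Z=-M[:,2]
for nm,dz,h in(("A",.0202,.0665),("B",0,.0463)):
    f=lambda x,y,z:p+[0,0,dz]+X*(x-.004)+Y*y+Z*(z-h)
    print(nm,"lip",np.round(f(.07,0,.028),3),[((proj(S,f(*c))-[240,140])*[5,5]).round().tolist() for c in((.07,.033,.034),(.07,-.033,.034),(.07,.033,0),(.07,-.033,0),(-.06,.033,0),(-.06,-.033,0))])
for n_ in("tin_lip","bowl"):
  for P,k in((S,"S"),(T,"T")):
    for r in models.search_frame(P,n_)[:1]: print(n_,k,np.round(r["centre"],1),round(r["p"],2))
a=cv2.resize(S["pixels"][140:220,240:360],None,fx=5,fy=5,interpolation=2)
a=np.clip(255*(a/255.)**.6,0,255).astype(np.uint8);b=cv2.resize(T["pixels"][180:250,255:320],None,fx=3,fy=3)
W_=np.zeros((400,800,3),np.uint8);W_[:,:600]=a;W_[:210,605:800]=b;cv2.imwrite("pics/l.png",W_[:,:,::-1])
E
```

```text
{'time_s': 23.1, 'qpos': [54.088, 3.278, -32.214, 114.131, -18.041, 61.663, 90.307], 'tool_pos': [0.484, -0.106, 0.126], 'tool_rot': [162.241, 0.077, 149.918], 'force': [0.299, 0.339, -5.502], 'grip_width': 0.015, 'grasp_force': 44.94}
to 40 rows 8 ang/row [-0.049  0.    -0.   ] cm/row (mid axes) [ 0.   -0.21 -0.17] tot deg 22.2
A lip [ 0.459 -0.15   0.09 ] [[351.0, 179.0], [288.0, 131.0], [328.0, 243.0], [267.0, 191.0], [95.0, 208.0], [45.0, 156.0]]
B lip [ 0.456 -0.155  0.089] [[362.0, 179.0], [299.0, 131.0], [339.0, 242.0], [278.0, 191.0], [107.0, 208.0], [57.0, 156.0]]
tin_lip S [275.4 164.1] 0.63
tin_lip T [247.5 198.3] 0.64
bowl S [308.5 194.1] 0.87
bowl T [281.4 231.9] 0.87
```

View pics/l.png

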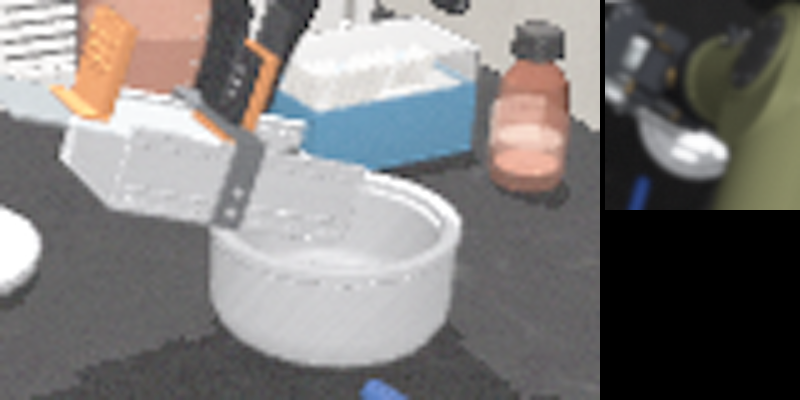

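The crop shows the tin tilted about 18°. Its front end, with near front corners around (367,172) and (345,240), is over the bowl, whose rim spans x 210–462. No ball has come out yet. It fits the "tool shorter" geometry, so I'll refine the pour path with that.

```bash
sed -i 's/^W=.*/W=[(0,-.078,.128),(20,-.067,.1265),(40,-.051,.1315),(60,-.029,.142)]/' pour.py; python3 - <<'E'
from pour import *
S=eyes.read_camera("scene");print(np.round(at_z(S,(307.2,184.6),.06),3));seg(40,8)
E
python3 - <<'E'
from k2 import *
from pour import tgt
q=np.array(telemetry.get_obs()["qpos"])
for th in range(20,66,5):
    q2,e=ik(*tgt(th),q,1e-2);print(th,np.round(q2),round(e,2),np.abs(q2-q).max().round());q=q2
E
```

```text
[ 0.447 -0.154  0.06 ]
to 40 rows 8 ang/row [-0.048  0.     0.   ] cm/row (mid axes) [ 0.   -0.13 -0.14] tot deg 22.2
20 [ 55.   4. -32. 114. -21.  62.  93.] 0.0 3.0
25 [ 58.   4. -30. 115. -26.  63. 100.] 0.0 7.0
30 [ 60.   5. -29. 116. -31.  64. 106.] 0.0 6.0
35 [ 63.   7. -28. 116. -35.  65. 112.] 0.0 6.0
40 [ 65.   9. -27. 116. -39.  67. 117.] 0.0 5.0
45 [ 67.  12. -26. 116. -42.  70. 122.] 0.0 5.0
50 [ 70.  15. -26. 116. -44.  72. 126.] 0.0 4.0
55 [ 72.  18. -25. 115. -47.  75. 130.] 0.0 4.0
60 [ 73.  21. -25. 115. -48.  77. 133.] 0.0 3.0
65 [ 75.  25. -25. 114. -50.  79. 136.] 0.0 4.0
```

Emit:
drive_tool:
  angular:
    - [-0.048,0,0]
    - [-0.048,0,0]
    - [-0.048,0,0]
    - [-0.048,0,0]
    - [-0.048,0,0]
    - [-0.048,0,0]
    - [-0.048,0,0]
    - [-0.048,0,0]
    - [0,0,0]
    - [0,0,0]
  delta_pos:
    - [0.03,-0.1,-0.14]
    - [0.03,-0.1,-0.14]
    - [0.03,-0.1,-0.14]
    - [0.03,-0.1,-0.14]
    - [0.03,-0.1,-0.14]
    - [0.03,-0.1,-0.14]
    - [0.03,-0.1,-0.14]
    - [0.03,-0.1,-0.14]
    - [0,0,0]
    - [0,0,0]
  gripper: [1,1,1,1,1,1,1,1,1,1]

```text
time_s: 24.45
tool_pos: [0.4758, -0.1166, 0.1326]
tool_rot: [140.2, 0.1, 149.9]
force: [0.8, -0.0, -5.0]
grip_width: 0.0153
grasp_force: 45.0
```

```bash
sed -i 's/^bowl=.*/bowl=np.array([.450,-.159]);yaw=240./' pour.py; python3 - <<'E'
from pour import *
st();seg(60,8)
S=eyes.read_camera("scene")
for i in range(4):
  for r in models.search_frame(S,f"ball{i}_center")[:4]: print(i,np.round(r["centre"],1),round(r["p"],2))
E
```

```text
{'time_s': 24.45, 'qpos': [64.406, 8.641, -26.614, 116.726, -39.012, 67.229, 117.123], 'tool_pos': [0.476, -0.117, 0.133], 'tool_rot': [140.249, 0.125, 149.854], 'force': [0.815, -0.024, -4.969], 'grip_width': 0.015, 'grasp_force': 44.954}
to 60 rows 8 ang/row [-0.044  0.     0.   ] cm/row (mid axes) [ 0.01 -0.08 -0.27] tot deg 20.3
```

Emit:
drive_tool:
  angular:
    - [-0.044,0,0]
    - [-0.044,0,0]
    - [-0.044,0,0]
    - [-0.044,0,0]
    - [-0.044,0,0]
    - [-0.044,0,0]
    - [-0.044,0,0]
    - [-0.044,0,0]
    - [0,0,0]
    - [0,0,0]
    - [0,0,0]
    - [0,0,0]
    - [0,0,0]
    - [0,0,0]
    - [0,0,0]
    - [0,0,0]
    - [0,0,0]
    - [0,0,0]
  delta_pos:
    - [0,-0.08,-0.27]
    - [0,-0.08,-0.27]
    - [0,-0.08,-0.27]
    - [0,-0.08,-0.27]
    - [0,-0.08,-0.27]
    - [0,-0.08,-0.27]
    - [0,-0.08,-0.27]
    - [0,-0.08,-0.27]
    - [0,0,0]
    - [0,0,0]
    - [0,0,0]
    - [0,0,0]
    - [0,0,0]
    - [0,0,0]
    - [0,0,0]
    - [0,0,0]
    - [0,0,0]
    - [0,0,0]
  gripper: [1,1,1,1,1,1,1,1,1,1,1,1,1,1,1,1,1,1]

```text
time_s: 26.5
tool_pos: [0.4652, -0.1338, 0.1419]
tool_rot: [120.0, 0.1, 149.9]
force: [-0.7, -0.5, -4.0]
grip_width: 0.0152
grasp_force: 45.0
```

```bash
python3 - <<'E'
from pour import *
f=[]
for i in range(4):
    S=eyes.read_camera("scene");f.append(telemetry.get_obs()["force"][2])
st();print("Fz",np.round(f,2))
for r in models.search_frame(S,"ball0_center"): print(np.round(r["centre"],1),round(r["p"],2),np.round(at_z(S,r["centre"],.02),3))
E
```

```text
{'time_s': 26.7, 'qpos': [72.412, 20.594, -23.932, 115.541, -48.969, 77.267, 133.792], 'tool_pos': [0.465, -0.134, 0.142], 'tool_rot': [119.998, 0.09, 149.874], 'force': [-0.222, -0.578, -4.645], 'grip_width': 0.015, 'grasp_force': 44.965}
Fz [-4.82 -5.11 -3.19 -4.64]
[307.1 195.5] 0.73 [ 0.455 -0.171  0.02 ]
```

The wrist load dropped by about 1.5 N, roughly four balls' weight. I'll tilt back along the same path and look.

Emit:
drive_tool:
  angular:
    - [0.044,0,0]
    - [0.044,0,0]
    - [0.044,0,0]
    - [0.044,0,0]
    - [0.044,0,0]
    - [0.044,0,0]
    - [0.044,0,0]
    - [0.044,0,0]
    - [0.048,0,0]
    - [0.048,0,0]
    - [0.048,0,0]
    - [0.048,0,0]
    - [0.048,0,0]
    - [0.048,0,0]
    - [0.048,0,0]
    - [0.048,0,0]
    - [0,0,0]
  delta_pos:
    - [0,0.08,0.2]
    - [0,0.08,0.2]
    - [0,0.08,0.2]
    - [0,0.08,0.2]
    - [0,0.08,0.2]
    - [0,0.08,0.2]
    - [0,0.08,0.2]
    - [0,0.08,0.2]
    - [0,0.1,0.1]
    - [0,0.1,0.1]
    - [0,0.1,0.1]
    - [0,0.1,0.1]
    - [0,0.1,0.1]
    - [0,0.1,0.1]
    - [0,0.1,0.1]
    - [0,0.1,0.1]
    - [0,0,0]
  gripper: [1,1,1,1,1,1,1,1,1,1,1,1,1,1,1,1,1]

```text
time_s: 28.45
tool_pos: [0.479, -0.1071, 0.1344]
tool_rot: [162.1, -0.0, 150.1]
force: [0.0, 0.9, -4.0]
grip_width: 0.0152
grasp_force: 44.9
```

Emit:
drive_tool:
  angular:
    - [0.062,0,0]
    - [0.062,0,0]
    - [0.062,0,0]
    - [0.062,0,0]
    - [0.06,0,0]
    - [0,0,0]
    - [0,0,0]
    - [0,0,0]
    - [0,0,0]
    - [0,0,0]
    - [0,0,0]
  delta_pos:
    - [0,0.28,0]
    - [0,0.28,0]
    - [0,0.28,0]
    - [0,0.28,0]
    - [0,0.28,0]
    - [0.2,1,0]
    - [0.3,1.6,0]
    - [0.3,1.8,0]
    - [0.3,1.7,0]
    - [0.15,1.1,0]
    - [0,0,0]
  gripper: [1,1,1,1,1,1,1,1,1,1,1]

```text
time_s: 29.55
tool_pos: [0.511, -0.028, 0.1366]
tool_rot: [179.7, -0.0, 150.0]
force: [1.2, -0.3, -3.9]
grip_width: 0.0149
grasp_force: 44.9
```

```bash
python3 - <<'E'
from h import *
f=[]
S=eyes.read_camera("scene");T=eyes.read_camera("top")
st()
for P,k in((S,"S"),(T,"T")):
  for r in models.search_frame(P,"ball0_center")[:6]: print(k,np.round(r["centre"],1),round(r["p"],2),np.round(at_z(P,r["centre"],.02),3))
  for r in models.cut_out(P,"bowl")[:1]:
    ys,xs=np.nonzero(r["pixels"]);print("bowl",k,round(r["p"],2),xs.min(),xs.max(),ys.min(),ys.max())
cv2.imwrite("pics/m.png",T["pixels"][180:260,245:330,::-1])
E
```

```text
{'time_s': 29.65, 'qpos': [39.232, 7.612, -41.089, 107.299, 5.288, 66.935, 56.165], 'tool_pos': [0.511, -0.031, 0.137], 'tool_rot': [179.835, 0.019, 149.839], 'force': [0.002, -0.672, -3.962], 'grip_width': 0.015, 'grasp_force': 44.932}
bowl S 0.89 282 332 173 212
bowl T 0.91 268 306 199 237
```

Emit:
drive_tool:
  angular:
    - [0,0,0.06]
    - [0,0,0.1]
    - [0,0,0.11]
    - [0,0,0.11]
    - [0,0,0.11]
    - [0,0,0.11]
    - [0,0,0.11]
    - [0,0,0.1]
    - [0,0,0.06]
    - [0,0,0]
    - [0,0,0]
  delta_pos:
    - [0,0,0]
    - [0,0,0]
    - [0,0,0]
    - [0,0,0]
    - [0,0,0]
    - [0,0,0]
    - [0,0,0]
    - [0,0,0]
    - [0,0,0]
    - [0,0,0]
    - [0,0,0]
  gripper: [1,1,1,1,1,1,1,1,1,1,1]

```text
time_s: 30.95
tool_pos: [0.511, -0.0302, 0.1368]
tool_rot: [179.8, -0.1, 100.1]
force: [0.1, 0.7, -4.5]
grip_width: 0.0149
grasp_force: 44.9
```

```bash
python3 - <<'E'
from h import *
st()
S=eyes.read_camera("scene");T=eyes.read_camera("top")
for nm,P,ref in(("S",S,"s"),("T",T,"t")):
    old=cv2.imread(f"pics/{ref}.png")[:,:,::-1]
    d=np.abs(P["pixels"].astype(int)-old).sum(2)
    if nm=="T":
        print("bowl interior diff top"); print((d[203:234:2,271:303:2]).tolist())
        for r in models.search_frame(P,"ball0_center"): print(r)
    else:
        m=(cv2.GaussianBlur(d.astype(np.float32),(3,3),0)>60).astype(np.uint8)
        n,l,s,c=cv2.connectedComponentsWithStats(m)
        for i in range(1,n):
            if s[i][4]>6: print(s[i].tolist(),np.round(c[i]).tolist(),np.round(at_z(P,c[i],.01),3).tolist())
E
```

```text
{'time_s': 30.95, 'qpos': [35.719, 7.141, -37.323, 107.375, 4.586, 66.839, 6.894], 'tool_pos': [0.511, -0.03, 0.137], 'tool_rot': [179.823, -0.081, 100.078], 'force': [0.06, 0.743, -4.485], 'grip_width': 0.015, 'grasp_force': 44.932}
[207, 0, 98, 196, 9229] [256.0, 103.0] [1.253, -0.965, 0.01]
[422, 0, 52, 105, 3101] [449.0, 49.0] [1.195, -4.682, 0.01]
[485, 99, 27, 125, 1133] [505.0, 169.0] [0.078, -0.724, 0.01]
[471, 147, 14, 18, 110] [478.0, 157.0] [0.167, -0.792, 0.01]
[486, 147, 14, 10, 75] [491.0, 151.0] [0.14, -0.881, 0.01]
[484, 163, 4, 5, 14] [486.0, 165.0] [0.131, -0.726, 0.01]
[459, 170, 19, 69, 551] [467.0, 200.0] [0.125, -0.426, 0.01]
[499, 173, 4, 5, 12] [500.0, 175.0] [0.082, -0.662, 0.01]
[298, 186, 8, 7, 36] [302.0, 189.0] [0.499, -0.215, 0.01]
[315, 189, 7, 4, 24] [318.0, 191.0] [0.457, -0.232, 0.01]
[476, 189, 5, 4, 13] [478.0, 191.0] [0.113, -0.504, 0.01]
[474, 215, 6, 9, 32] [476.0, 220.0] [0.084, -0.327, 0.01]
[184, 221, 76, 66, 3044] [223.0, 255.0] [0.459, 0.148, 0.01]
[487, 225, 7, 4, 12] [489.0, 227.0] [0.055, -0.31, 0.01]
[279, 244, 26, 16, 328] [291.0, 252.
[... 507 characters left out ...]
, 0, 0, 0, 0, 5, 50, 116, 120, 6, 3, 0], [1, 1, 0, 0, 0, 0, 0, 0, 0, 11, 165, 52, 87, 6, 2, 3], [1, 0, 0, 0, 0, 0, 0, 0, 0, 5, 95, 153, 116, 12, 1, 3], [0, 0, 0, 0, 0, 0, 0, 0, 0, 0, 1, 5, 6, 0, 3, 2], [0, 0, 0, 0, 0, 0, 0, 0, 0, 0, 0, 0, 0, 1, 2, 0], [0, 0, 0, 0, 0, 0, 0, 0, 0, 0, 0, 0, 0, 3, 8, 1], [0, 0, 0, 0, 0, 0, 0, 5, 0, 0, 0, 0, 5, 32, 53, 2], [0, 0, 0, 0, 0, 2, 37, 42, 27, 0, 0, 2, 67, 58, 35, 21], [0, 0, 0, 0, 0, 11, 157, 72, 56, 3, 0, 5, 157, 145, 34, 19], [1, 0, 0, 0, 0, 2, 108, 158, 37, 2, 3, 6, 53, 162, 109, 0], [0, 0, 0, 0, 0, 0, 5, 8, 0, 18, 61, 35, 15, 19, 16, 1], [0, 0, 0, 0, 0, 0, 0, 0, 1, 105, 106, 58, 60, 6, 2, 0], [4, 1, 0, 0, 0, 0, 0, 0, 2, 109, 232, 178, 44, 1, 1, 4]]
```

The top-view difference shows four separate blobs inside the bowl, so all four balls are in and the bowl hasn't moved. Now I'll set the tin down.

Emit:
drive_tool:
  angular:
    - [0,0,0]
    - [0,0,0]
    - [0,0,0]
    - [0,0,0]
    - [0,0,0]
    - [0,0,0]
    - [0,0,0]
    - [0,0,0]
    - [0,0,0]
    - [0,0,0]
  delta_pos:
    - [0.5,0,1]
    - [0.5,0,1.5]
    - [0,0,1.5]
    - [0,0,1.5]
    - [0,0,1.5]
    - [0,0,1]
    - [0,0,0.6]
    - [0,0,0.2]
    - [0,0,0]
    - [0,0,0]
  gripper: [1,1,1,1,1,1,1,1,1,1]

```text
time_s: 32.1
tool_pos: [0.5103, -0.0199, 0.0495]
tool_rot: [179.7, -0.1, 100.0]
force: [-0.3, -0.2, -4.5]
grip_width: 0.015
grasp_force: 44.9
```

Emit:
drive_tool:
  angular:
    - [0,0,0]
    - [0,0,0]
    - [0,0,0]
  delta_pos:
    - [0,0,0.15]
    - [0,0,0.1]
    - [0,0,0]
  gripper: [1,1,1]

```text
time_s: 32.4
tool_pos: [0.5102, -0.0199, 0.0469]
tool_rot: [179.8, -0.1, 100.0]
force: [0.6, 0.0, -1.6]
grip_width: 0.0149
grasp_force: 45.0
```

Emit:
drive_tool:
  angular:
    - [0,0,0]
    - [0,0,0]
    - [0,0,0]
    - [0,0,0]
    - [0,0,0]
    - [0,0,0]
    - [0,0,0]
    - [0,0,0]
    - [0,0,0]
    - [0,0,0]
    - [0,0,0]
    - [0,0,0]
    - [0,0,0]
    - [0,0,0]
    - [0,0,0]
  delta_pos:
    - [0,0,0.1]
    - [0,0,0]
    - [0,0,0]
    - [0,0,0]
    - [0,0,0]
    - [0,0,0]
    - [0,0,-1]
    - [0,0,-2]
    - [0,0,-3]
    - [0,0,-3]
    - [0,0,-3]
    - [0,0,-2]
    - [0,0,0]
    - [0,0,0]
    - [0,0,0]
  gripper: [1,2,3,4,5,5,5,5,5,5,5,5,5,5,5]

```text
time_s: 33.9
tool_pos: [0.5084, -0.0201, 0.1843]
tool_rot: [179.9, -0.1, 100.0]
force: [-1.1, 0.6, -1.5]
grip_width: 0.0501
grasp_force: 0.0
```

```bash
python3 - <<'E'
from h import *
st()
S=eyes.read_camera("scene");T=eyes.read_camera("top");print(tabs(S))
old=cv2.imread("pics/t.png")[:,:,::-1];d=np.abs(T["pixels"].astype(int)-old).sum(2)
m=(d[199:238,267:306]>45).astype(np.uint8);m=cv2.morphologyEx(m,cv2.MORPH_CLOSE,np.ones((3,3),np.uint8));n,l,s,c=cv2.connectedComponentsWithStats(m);print("balls?",s[1:].tolist())
o=(.5142,-.0192)
print([np.round(proj(S,tinpt(o,190,x+.004,y,z)),1).tolist() for x in(.008,-.068) for y,z in((-.018,.082),(.018,.082),(-.018,.037))])
for r in models.cut_out(S,"tin")[:1]:
    ys,xs=np.nonzero(r["pixels"]);print("tin",r["p"],xs.min(),xs.max(),ys.min(),ys.max())
pr=[proj(S,tinpt(o,190,x,y,z)) for x in(-.06,.07) for y in(-.033,.033) for z in(0,.034)];print("pred",np.min(pr,0).round(),np.max(pr,0).round())
so=cv2.imread("pics/s.png")[:,:,::-1]
for q in(so,S["pixels"]):
    b=(q[240:280,270:315,2].astype(int)-q[240:280,270:315,0]>60);ys,xs=np.nonzero(b);print("cap",xs.min(),xs.max(),ys.min(),ys.max(),len(xs))
E
```

```text
{'time_s': 33.9, 'qpos': [35.975, 4.308, -37.94, 104.275, 2.646, 72.282, 7.339], 'tool_pos': [0.508, -0.02, 0.184], 'tool_rot': [179.922, -0.116, 100.029], 'force': [-1.061, 0.58, -1.505], 'grip_width': 0.05, 'grasp_force': 0.0}
[([263, 170, 16, 2, 19], [270.5, 170.2]), ([224, 180, 9, 22, 153], [228.1, 190.8]), ([250, 186, 11, 23, 177], [255.2, 196.7])]
balls? [[23, 9, 7, 7, 36], [28, 22, 5, 8, 31], [15, 24, 6, 6, 23], [22, 30, 7, 7, 32]]
[[254.0, 191.8], [261.3, 185.9], [254.1, 208.9], [226.2, 185.2], [234.1, 179.7], [226.9, 201.8]]
tin 0.72 208 285 181 230
pred [225. 195.] [285. 231.]
cap 8 34 5 31 610
cap 8 34 5 31 602
```

```bash
python3 -c "
from cell import env
print(env.sign_off())"
```

```text
the job is handed in; nothing more can be done
None
```

I handed the job in at about 34 s. All four balls are in the bowl, the tin stands upright beside it with the lid open, and the bowl has not moved; the final checks were from image measurements because the ten picture views were used up.

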